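# Put the filter slide away under the spring flap of its dust box

## Robot

A 6-joint arm with a two-finger parallel gripper is mounted at the origin on the work surface. World frame = base frame: x ahead of the robot, y to its left, z up, the work surface at z = 0. Lengths are in m, angles in rad, forces in N, time in s.
With the tool pointing down it reaches from about 0.35 to 0.975 m from the base axis. Payload 4.9 kg.
Tool frame: the origin (TCP) lies on the centre line of the jaws, within the pads' length; the fingertips stand 17 mm ahead of it and the grasp point (between the pads) lies 2 mm behind it (ctrl.tcp_to_tips is the x of the fingertips in the tool frame, in m); x points along the fingers, z is the direction in which the jaws open and shut, and the axes are right-handed (so a half turn about x gives the same grasp; the last joint's range is limited). The gripper opens to 85 mm and grips with 20 to 120 N. Pads are 22 mm wide; open, the fingers measure 114 mm over their backs; the gripper's body (76 mm by 85 mm) begins 54 mm behind the grasp point. The pads swing forward as they close: fully open they stand 13 mm farther back than shut.
Start: joints at [-1.412, 0.053, 1.613, -0, 1.476, -0.119], TCP at [0.171, -0.601, 0.248] pointing down, gripper open.
Joint ranges: [-3.01, 3.01], [-1.01, 2.22], [0.06, 2.58], [-1.02, 4.17], [0.09, 2.62], [-3.14, 3.14]. Speed limits (rad/s): [2.57, 2.57, 3.14, 3.14, 3.14, 3.14].

## Interface

Orientations are given as a rotation vector (axis times angle).
In Python, from station import ctrl, cams, finder gives the robot as it stands.
- The arm moves only by the tool step_arm, never from a script. Its argument "moves" is a list of rows, each a list of 3 entries, a list of its own where there are three numbers: the shift along the tool's x, y, z in cm, then the turn, a rotation vector about the tool's x, y, z in degrees, then the opening, from 0 (shut) to 1 (fully open). A call has exactly 10 rows; each row is the pose to reach, as a shift and turn from the pose measured when the call began, along the tool's axes at that moment; what a row does not reach only later rows make up. A row lasts 1/12 s, in which the tool goes at most 41.7 mm and 7.16 degrees, less where a joint would pass 70% of its speed; a pose out of reach is approached as far as the arm can. A call with a gripper value outside its range is refused whole. The fingers move at their own pace and stop on an object; "grip_force" is the grip in N (left out, the last holds). Time passes only in rows, so rows that repeat a pose let the fingers close, or fill a call up. It gives the time, the measured TCP pose, the force and the opening at its end, in the units of the state.
- ctrl.get_obs(): the state, without advancing time (a new reading comes with each control period).
- cams.get_image(name): name is "scene" or "top" or "wrist"; returns a dict with "pixels" (480x640x3 uint8, blue, green, red), "fx", "fy", "cx", "cy" (pixels), "position" and "attitude" of the camera in the world. Camera axes: x right, y up, looking along -z (the intrinsics and any distortion apply to the point x, -y, -z); pixel columns grow to the right and rows downward; lengths in m; the calibration is good to about 2 mm. A picture is of the moment at which its call begins. There is no depth.
- ctrl.finish_job(): hands the job in, once; it reports no verdict.
Trained networks look in the newest picture that a camera, given by its name, has taken for a name from the list of things; names that differ only in an ending like _2 or _b are one class to them, and where a whole thing is asked for, a point or a joint stands for the part that bears it (a point fixed in the world has none). Each returns a list of dicts, best first, with "conf" (0 to 1); they miss things now and then, are a little off and sometimes report something else, mostly with a low value. They report only what shows in the picture. A call takes as long as a camera call. They do not tell look-alikes from the thing itself.
- finder.find_in(camera, name): "at" ([column, row] in pixels, amid what is visible of it).
- finder.regions_of(camera, name): "region" (480x640 bool, what is visible of it) and "at" ([column, row] in pixels, amid what is visible of it).
- finder.tip_of(camera, name): "at" ([column, row] in pixels: a listed point, or the origin of a listed thing).
The state is a dict: "t": time; "q": joint angles; "dq": joint speeds; "effort": joint torques, N m; "tool_pos": TCP position; "tool_rot": TCP orientation; "contact_force": force on the tool from outside, world axes, zero at the start; "wrist_torque": the same for the moment, N m; "opening": finger opening in m.
Only numpy, scipy, OpenCV 4.12 (cv2) and the standard library are available. Lean on these libraries where they do the work, as an engineer would, in place of code of your own. Each camera call takes 0.05 s, during which the arm holds its last target. There are 200 camera calls.

## Task

Put the filter slide away in its dust box: with one fingertip press the thumb plate down and hold the spring-closed flap wide open, and with the other finger push the slide by its upright plate along the channel, under the flap, until it is fully home against the back of the box. Then let go and draw clear, so that the flap closes behind the filter. Only press and push: the slide must not be lifted or tipped, and the loose things around must be left where they are.

Things in the scene. Friction and masses are not known exactly. Their poses are not given: they have to be found in the camera images.
- dustbox: Fixed dust box and feed channel on a dark base plate. Origin on the table, in the plane of the box's mouth, below the flap's hinge line. +x: the way the slide is pushed; +y: across, from hinge line to channel, roughly away from the robot; z up. Lengths in mm. Plate x -205 to 70, y -8 to 76, top (channel floor) z 6. Box x 0 to 66, y 6 to 73, 43 high.
- mouth (a point): Middle of the box's mouth, on the channel floor (dust box x 0, y 43, z 6 mm). The channel runs from dust box x = -203 into the box, 33 mm wide between two rails 8 mm high.
- stop (a point): Foot of the inside of the box's back wall, on the channel's middle line (dust box x 58, y 43, z 6 mm). The front of the slide stops here when fully home.
- hinge (a point): Point on the flap's hinge axis (dust box x -90, y 0, z 38 mm). The axis is parallel to the dust box's x; a tube 8 mm thick runs along it from x -152 to 64, on stands that reach y -4 to 4.
- flap (a joint): Angle of the grey flap, rad: 0 shut, 0.8 open stop; spring and weight shut it. Channel side: the box's lid, with a skirt across the mouth (x 0 to 3, y 30 to 68, lower edge z 15 mm when shut): the slide's base passes under it, its filter block only from about 0.43 rad on. Other side: thumb plate; pushing that down opens the flap (about 3 N at first, 6 N wide open). Pushing the slide at the skirt does not.
- thumb_plate (a point): Top centre of the flap's flat thumb plate, 120 x 38 x 3 mm; moves with the flap. It spans dust box x -150 to -30 and 8 to 46 mm from the hinge axis, on the side away from the channel. Flap shut: it slopes up 0.65 rad away from the hinge, outer edge z 66, y -37 mm. Flap at 0.65 rad: level, top 40 mm above the table. A fingertip can slide along it while pressing.
- slide: Loose aluminium filter slide, about 0.28 kg, in the channel. Origin: centre of underside; x along channel to the box, z up; mm. Base x -54 to 54, 30 wide, 6 thick. Filter block (round glass on top) x 9 to 54, 30 wide, top z 22. Upright push plate at the rear, x -54 to -46, 30 wide, top z 84. Home: origin at dust box x 4, push plate stays outside. Starts with block 10 to 80 before the mouth.
- pedestal: steel optical post on a round foot, 105 mm tall, 40 mm across, loose; stands beyond the dust box's channel, away from the robot
- lens_cell: black lens ring, 51 mm across, 18 mm high, loose, lying beyond the dust box
- driver: screwdriver, 150 mm, black handle, lying loose on the table
- micrometer: loose micrometer head, 100 mm long, lying on the table
- mirror_mount: black square mirror mount, 62 mm tall, standing loose
- wipes: cardboard box 110 x 75 x 40 mm, loose
- screw_tray: red open tray with compartments, 150 x 100 x 35 mm, loose
Mind the look-alikes: they are no part of the job. Leave any blue or green look-alike of the slide alone.

How it is judged:
By the outcome, as a careful person would: the job done as asked, in the order asked, and still so for the second after the job is handed in, with the robot touching nothing.
It also fails if it takes over 48 s, if anything falls off the work surface, if the arm or the gripper's body presses on something with over 40 N, if the wrist force passes 120 N, or if a joint passes its speed limit or range.

## Working session

There is one attempt and no reset: what is moved stays moved. The work goes in short steps, Python scripts to look and compute and a tool call to move; the robot and the scene stay as the last step left them, time stands still between calls to the robot, and variables do not carry over. Pictures are saved under pics/ and viewed, on a budget of 10 in all, crops included, one or two more only if the job needs it, and the job is handed in when it is done.

Besides the shell and the picture viewer there is one more tool, called after "Call:" as name(argument=value, ...), one argument or row to a line, values as JSON. step_arm: Moves the arm, as the interface text tells. Its arguments: {"type":"object","properties":{"moves":{"type":"array"},"grip_force":{"type":"number"}},"required":["moves"]}

```bash
mkdir -p pics; ls; cat > h.py <<'E'
import numpy as np,cv2
from scipy.spatial.transform import Rotation as R
from station import ctrl,cams,finder
def att(im):
    a=np.array(im['attitude'],float)
    return a if a.shape==(3,3) else (R.from_rotvec(a) if a.size==3 else R.from_quat(a)).as_matrix()
def ray(im,uv):
    d=np.array([(uv[0]-im['cx'])/im['fx'],-(uv[1]-im['cy'])/im['fy'],-1.])
    return np.array(im['position']),att(im)@d
def onz(im,uv,z):
    p,d=ray(im,uv); return p+d*(z-p[2])/d[2]
def proj(im,P):
    c=(np.atleast_2d(P)-np.array(im['position']))@att(im)
    return np.c_[im['cx']+im['fx']*c[:,0]/-c[:,2],im['cy']+im['fy']*c[:,1]/c[:,2]]
E
python3 - <<'E'
from h import *
o=ctrl.get_obs();print(o)
for n in ['scene','top']:
    im=cams.get_image(n);cv2.imwrite(f'pics/{n}0.png',im['pixels'])
    print(n,{k:v for k,v in im.items() if k!='pixels'})
    for t in ['mouth','stop','hinge','thumb_plate','slide','dustbox']:
        for r in finder.tip_of(n,t)[:3]: print(t,np.round(r['at'],1),round(r['conf'],2),onz(im,r['at'],{'mouth':.006,'stop':.006,'hinge':.038,'slide':.006,'thumb_plate':.055,'dustbox':0}[t]).round(3))
E
```

```text
pics
{'t': 0.0, 'q': array([-1.41200623e+00,  5.34090607e-02,  1.61430435e+00,  5.10693468e-05,
        1.47598886e+00, -1.19030841e-01]), 'dq': array([-0.00083818, -0.000874  ,  0.0017866 ,  0.0001161 ,  0.00053889,
        0.00126399]), 'effort': array([ 7.10850218e-04, -3.93672359e+01, -3.70180607e+01, -1.14788912e-05,
        7.00141987e-03, -4.70351139e-06]), 'tool_pos': array([ 0.17131421, -0.60045171,  0.24702443]), 'tool_rot': array([ 1.00361231,  1.32943424, -1.00111894]), 'contact_force': array([ 0.51767774, -0.70220223, -0.32544511]), 'wrist_torque': array([0.02759097, 0.03004605, 0.03223074]), 'opening': 0.08540541797247968}
scene {'fx': 437.5862356716518, 'fy': 437.5862356716518, 'cx': 315.4961591973937, 'cy': 231.1842601935023, 'position': array([1.04491606, 0.49416088, 0.7723827 ]), 'attitude': array([0.36939679, 0.94024097, 2.22864839])}
mouth [290.4 263.7] 0.92 [ 0.625 -0.04   0.006]
stop [271.1 248.3] 0.84 [ 0.627 -0.109  0.006]
stop [304.2 258. ] 0.33 [ 0.59  -0.031  0.006]
hinge [324.7 266.1] 0.6 [0.592 0.04  0.038]
thumb_plate [332.1 254.3] 0.95 [0.566 0.037 0.055]
thumb_plate [310.9 281.6] 0.59 [0.654 0.062 0.055]
slide [362.2 363.8] 0.97 [0.692 0.247 0.006]
slide [384.3 252.3] 0.78 [0.439 0.087 0.006]
slide [308.5 280. ] 0.71 [0.628 0.025 0.006]
dustbox [304.  257.4] 0.88 [ 0.585 -0.037  0.   ]
top {'fx': 528.7745210336493, 'fy': 528.7745210336493, 'cx': 329.0281835798849, 'cy': 242.00494475014438, 'position': array([ 0.3272361 , -0.00498617,  1.20936019]), 'attitude': array([ 0.15559441, -0.16154243, -1.59364251])}
mouth [343.9 215.6] 0.64 [ 0.635 -0.05   0.006]
stop [364.6 215.2] 0.88 [ 0.634 -0.098  0.006]
thumb_plate [302.6 243.4] 0.6 [0.561 0.046 0.055]
slide [293.5 302.4] 0.93 [0.435 0.072 0.006]
slide [218.8 198.7] 0.91 [0.684 0.244 0.006]
slide [309.7 218.2] 0.8 [0.631 0.031 0.006]
dustbox [343.4 235.7] 0.7 [ 0.588 -0.047  0.   ]
dustbox [364.6 216.7] 0.66 [ 0.632 -0.099  0.   ]
```

View pics/scene0.png

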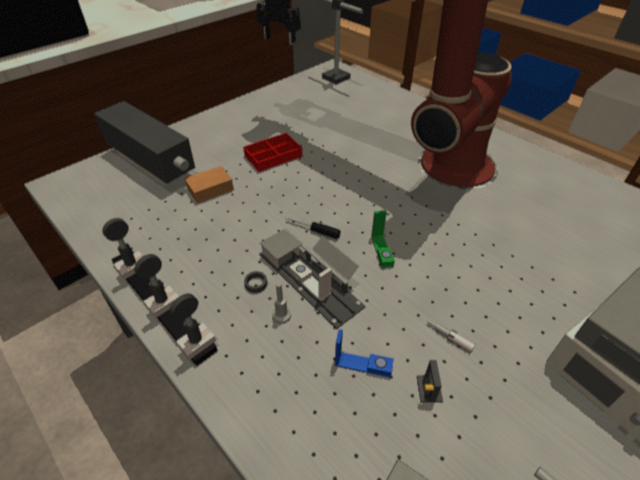

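View pics/top0.png

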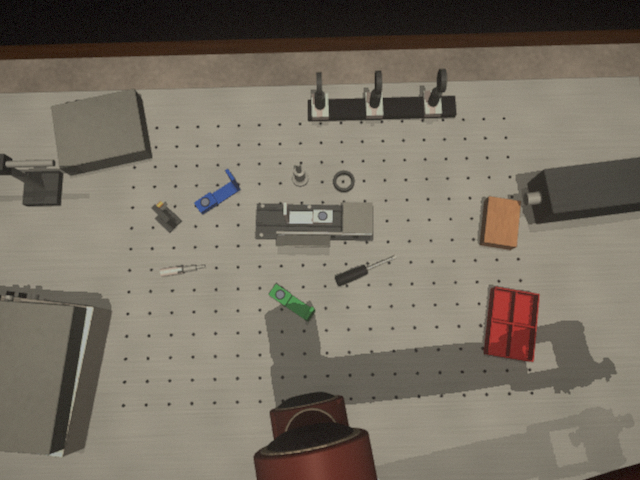

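The scene picture shows the bare-aluminium slide in the channel at about (310,280), with the box at (282,247). The blue (365,358) and green (383,240) look-alikes stand outside. In the top picture the channel plate spans about (257–373, 203–240). Next I fit the fixture pose with an overlay.

```bash
cat > ov.py <<'E'
from h import *
def W(P,pose):
    P=np.atleast_2d(P)/1000.;c,s=np.cos(pose[2]),np.sin(pose[2])
    return np.c_[pose[0]+c*P[:,0]-s*P[:,1],pose[1]+s*P[:,0]+c*P[:,1],P[:,2]]
def rect(x0,x1,y0,y1,z): return [[x0,y0,z],[x1,y0,z],[x1,y1,z],[x0,y1,z]]
def flap(r,a): # thumb plate point at dist r on top, flap angle a
    b=.65-a; return [-r*np.cos(b)+2*np.sin(b)*-1*-1,38+r*np.sin(b)+2*np.cos(b)]
def draw(img,im,pose,sx,k,off,a=0.):
    L=[(rect(-205,70,-8,76,6),(0,255,255)),(rect(0,66,6,73,43),(0,255,0)),(rect(-203,0,26.5,59.5,14),(255,255,0)),
       (rect(sx-54,sx-46,28,58,90),(0,0,255)),(rect(sx+9,sx+54,28,58,28),(255,0,255))]
    i,o=flap(8,a),flap(46,a)
    L.append(([[-150,i[0],i[1]],[-30,i[0],i[1]],[-30,o[0],o[1]],[-150,o[0],o[1]]],(0,128,255)))
    for P,c in L:
        q=(proj(im,W(P,pose))-off+.5)*k
        cv2.polylines(img,[np.int32(np.round(q*8))],True,c,1,cv2.LINE_AA,3)
def crop(im,u,v,w,h,k):
    return cv2.resize(im['pixels'][v:v+h,u:u+w],None,fx=k,fy=k,interpolation=cv2.INTER_CUBIC)
E
python3 - <<'E'
from ov import *
T=cams.get_image('top');S=cams.get_image('scene')
pose=[0.588,-0.047,-np.pi/2+.0];sx=-73
a=crop(T,245,190,140,70,5)[:,:700];b=a.copy();
draw(b,T,pose,sx,5,np.array([245,190]))
c=crop(S,250,220,125,110,5)
d=c.copy();draw(d,S,pose,sx,5,np.array([250,220]))
cv2.imwrite('pics/a.png',cv2.resize(np.vstack([a,b]),None,fx=.85,fy=.85)); cv2.imwrite('pics/b.png',d);cv2.imwrite('pics/c.png',c)
E
```

```text
(no output)
```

View pics/a.png

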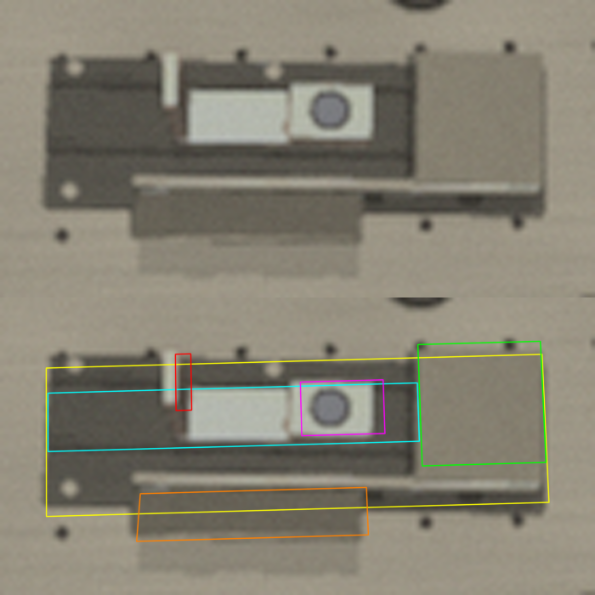

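View pics/b.png

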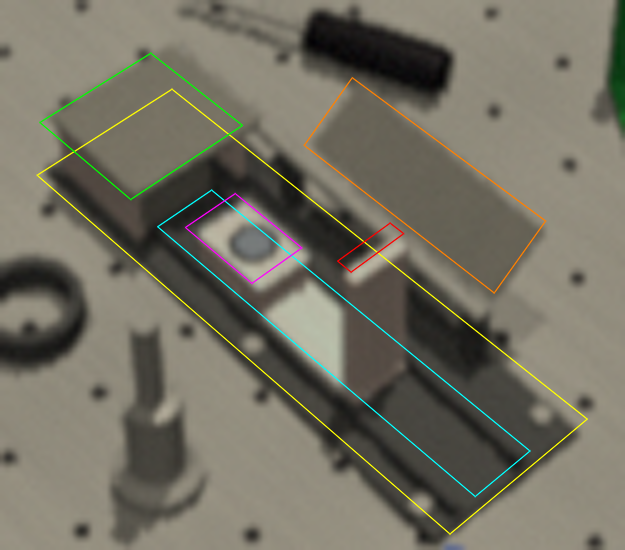

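The overlay is off by a few mm of shift and about 2° of yaw, so I fit to hand-picked corners in both crops.

```bash
python3 - <<'E'
from ov import *
from scipy.optimize import least_squares
T=cams.get_image('top');S=cams.get_image('scene')
t=lambda u,v:(245+u/4.25-.5,190+v/4.25-.5)
s=lambda u,v:(250+u/5-.5,220+v/5-.5)
# (pt, slide-relative?, pixel)
D=[(T,(-205,76,6),0,t(50,59)),(T,(-205,-8,6),0,t(44,207)),(T,(70,-8,6),0,t(545,215)),
(T,(0,73,43),0,t(417,52)),(T,(66,73,43),0,t(543,55)),
(T,(-54,58,90),1,t(163,53)),(T,(-46,58,90),1,t(177,53)),(T,(-54,28,90),1,t(163,107)),
(T,(9,58,28),1,t(292,82)),(T,(54,58,28),1,t(373,84)),(T,(54,28,28),1,t(373,139)),(T,(9,28,28),1,t(291,138)),
(S,(-205,-8,6),0,s(578,432)),(S,(-205,76,6),0,s(430,540)),
(S,(54,58,28),1,s(187,229)),(S,(9,58,28),1,s(253,282)),(S,(9,28,28),1,s(308,248)),(S,(-54,28,90),1,s(405,242))]
def f(p):
    r=[]
    for im,P,sl,px in D:
        P=np.array(P,float)+[p[3]*1000*sl,0,0]
        r.append(proj(im,W(P,p[:3]))[0]-px)
    return np.array(r)
r=least_squares(lambda p:f(p).ravel(),[.588,-.047,-1.57,-.075],loss='soft_l1',x_scale=[.01,.01,.05,.01])
print(r.x);print(f(r.x).round(1).tolist());p=r.x[:3];sx=r.x[3]*1000
np.save('pose.npy',r.x)
b=crop(T,245,190,140,70,5);draw(b,T,p,sx,5,np.array([245,190]))
d=crop(S,250,220,140,110,5);draw(d,S,p,sx,5,np.array([250,220]))
cv2.imwrite('pics/d.png',cv2.resize(np.vstack([b,d]),None,fx=.66,fy=.66,interpolation=cv2.INTER_AREA))
o=ctrl.get_obs();print(R.from_rotvec(o['tool_rot']).as_matrix().round(3))
E
```

```text
[ 0.58525093 -0.04534238 -1.61723197 -0.07827266]
[[-0.1, -0.1], [-0.3, -0.1], [0.0, 0.1], [0.9, -0.1], [0.1, -0.3], [0.9, -0.6], [1.3, -0.6], [0.4, -0.1], [0.1, 0.4], [0.5, 0.3], [0.3, -0.1], [-0.0, -0.2], [0.3, -0.4], [0.9, -0.0], [1.4, 0.2], [0.8, 1.3], [0.2, 1.3], [0.4, 0.6]]
[[ 0.     0.962  0.274]
 [ 0.     0.274 -0.962]
 [-1.     0.    -0.   ]]
```

View pics/d.png

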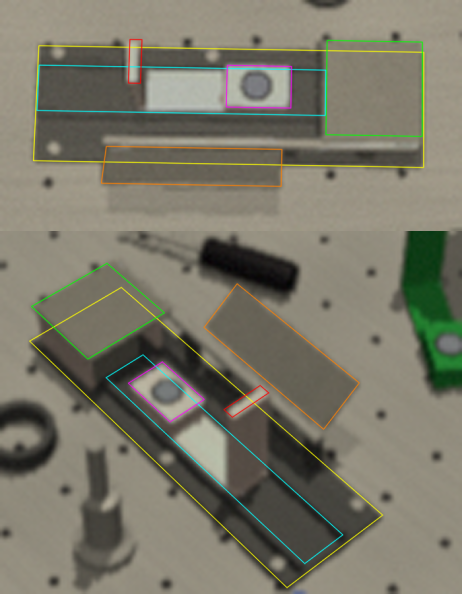

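```bash
cat > goal.py <<'E'
import sys
from h import *
p=np.load('pose.npy')[:3]
def db(P): # world->dustbox mm
    c,s=np.cos(p[2]),np.sin(p[2]);d=np.array(P)[:2]-p[:2]
    return np.array([c*d[0]+s*d[1],-s*d[0]+c*d[1],P[2]])*1000
def goal(x,y,z,yaw):
    o=ctrl.get_obs();M=R.from_rotvec(o['tool_rot']).as_matrix()
    c,s=np.cos(p[2]),np.sin(p[2]);X=np.array([x,y])/1000
    w=np.array([p[0]+c*X[0]-s*X[1],p[1]+s*X[0]+c*X[1],z/1000])
    a=p[2]+np.pi/2+np.radians(yaw); Z=np.array([np.cos(a),np.sin(a),0]);x_=np.array([0,0,-1.])
    G=np.c_[x_,np.cross(Z,x_),Z]
    print('t',round(o['t'],2),'db tcp',db(o['tool_pos']).round(1),'F',np.round(o['contact_force'],1),'open',round(o['opening'],4),'tips',ctrl.tcp_to_tips)
    print('shift cm',(M.T@(w-o['tool_pos'])*100).round(2),'turn',np.degrees(R.from_matrix(M.T@G).as_rotvec()).round(1))
    print('per db mm: +x',(M.T@[c,s,0]).round(3),'+y',(M.T@[-s,c,0]).round(3))
goal(*map(float,sys.argv[1:5]))
E
python3 goal.py -143 7 180 8
```

```text
t 0.9 db tcp [ 574.3 -387.6  248.3] F [ 0.8 -0.2 -0.7] open 0.0857 tips 0.017
shift cm [  6.83  60.26 -55.42] turn [-79.4  -0.   -0. ]
per db mm: +x [-0.    -0.319  0.948] +y [0.    0.948 0.319]
```

Call:
step_arm(
  moves=[
    [[0,3,-2.8],[-5,0,0],0.73],
    [[0,6,-5.5],[-10,0,0],0.73],
    [[0,9,-8.3],[-16,0,0],0.73],
    [[0,12,-11],[-22,0,0],0.73],
    [[0,15,-13.8],[-28,0,0],0.73],
    [[0,18,-16.6],[-34,0,0],0.73],
    [[0,21,-19.4],[-40,0,0],0.73],
    [[0,24,-22.2],[-45,0,0],0.73],
    [[0,27,-25],[-50,0,0],0.73],
    [[0,30,-27.7],[-50,0,0],0.73],
  ],
)

```text
t: 1.73
tool_pos: [0.3845, -0.2505, 0.2487]
tool_rot: [0.327, 1.545, -0.328]
contact_force: [0.5, -0.4, 0.4]
opening: 0.0623
```

```bash
python3 goal.py -143 7 180 8
```

```text
t 1.73 db tcp [ 214.3 -191.   248.7] F [ 0.5 -0.4  0.4] open 0.0623 tips 0.017
shift cm [ 6.86 40.48  5.48] turn [-29.3   0.1   0. ]
per db mm: +x [ 0.001 -0.932  0.363] +y [0.001 0.363 0.932]
```

Call:
step_arm(
  moves=[
    [[0,4,0.5],[-4,0,0],0.73],
    [[0,8,1.1],[-8,0,0],0.73],
    [[0,12,1.6],[-12,0,0],0.73],
    [[0,16,2.2],[-16,0,0],0.73],
    [[0,20,2.7],[-20,0,0],0.73],
    [[0,24,3.3],[-24,0,0],0.73],
    [[0,28,3.8],[-27,0,0],0.73],
    [[0,32,4.4],[-29.3,0,0],0.73],
    [[3,36,4.9],[-29.3,0,0],0.73],
    [[6.8,39.8,5.4],[-29.3,0,0],0.73],
  ],
)

```text
t: 2.57
tool_pos: [0.5905, 0.0809, 0.1978]
tool_rot: [-0.075, 1.561, 0.074]
contact_force: [0.1, -0.4, -0.4]
opening: 0.0621
```

```bash
python3 goal.py -143 7 90 8; python3 - <<'E'
from ov import *
from goal import db
E
python3 - <<'E'
from h import *
w=cams.get_image('wrist');cv2.imwrite('pics/w1.png',w['pixels']);S=cams.get_image('scene')
cv2.imwrite('pics/e.png',np.hstack([cv2.resize(w['pixels'],(400,300)),cv2.resize(S['pixels'][180:330,250:450],(400,300))]))
E
```

```text
t 2.57 db tcp [-126.3   -0.6  197.8] F [ 0.1 -0.4 -0.4] open 0.0621 tips 0.017
shift cm [10.79  1.56  0.9 ] turn [0.1 0.5 0.1]
per db mm: +x [ 0.    -0.99  -0.141] +y [ 0.008 -0.141  0.99 ]Traceback (most recent call last):
  File "<stdin>", line 2, in <module>
  File "goal.py", line 16, in <module>
    goal(*map(float,sys.argv[1:5]))
    ~~~~^^^^^^^^^^^^^^^^^^^^^^^^^^^
TypeError: goal() missing 4 required positional arguments: 'x', 'y', 'z', and 'yaw'
```

View pics/e.png

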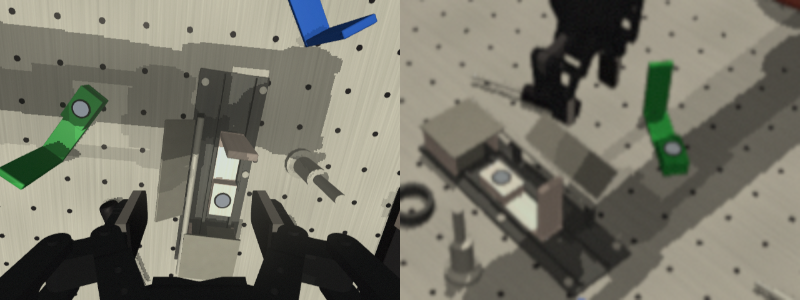

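Wrist view: channel straight ahead, push plate at about (237,145), thumb plate at about (175,160), and the fingers straddle the hinge. I shift behind the plate first, then lower.

Call:
step_arm(
  moves=[
    [[1,0.8,0.5],[0,0,0],0.73],
    [[2,1.6,0.9],[0,0.5,0],0.73],
    [[4,1.6,0.9],[0,0.5,0],0.73],
    [[6,1.6,0.9],[0,0.5,0],0.73],
    [[8,1.6,0.9],[0,0.5,0],0.73],
    [[9.5,1.6,0.9],[0,0.5,0],0.73],
    [[10,1.6,0.9],[0,0.5,0],0.73],
    [[10,1.6,0.9],[0,0.5,0],0.73],
    [[10,1.6,0.9],[0,0.5,0],0.73],
    [[10,1.6,0.9],[0,0.5,0],0.73],
  ],
)

```text
t: 3.5
tool_pos: [0.5933, 0.0984, 0.0903]
tool_rot: [-0.077, 1.584, 0.077]
contact_force: [0.1, 0.3, 0.1]
opening: 0.0623
```

```bash
python3 goal.py -143 7 58 8; python3 - <<'E'
from ov import *
S=cams.get_image('scene');T=cams.get_image('top');p=np.load('pose.npy')
a=crop(S,270,190,130,130,4)
# mark expected tip footprints at z=81: pusher & thumb centres
for q in ([-148,45,81],[-138,-31,81]):
    u=(proj(S,W(q,p[:3]))[0]-[270,190]+.5)*4;cv2.circle(a,tuple(int(v) for v in u),3,(0,0,255),-1)
b=crop(T,245,170,70,130,4)
cv2.imwrite('pics/f.png',np.hstack([a,b]))
E
```

```text
t 3.5 db tcp [-144.     1.4   90.3] F [0.1 0.3 0.1] open 0.0623 tips 0.017
shift cm [ 3.22 -0.18  0.59] turn [ 0.3 -0.9 -0. ]
per db mm: +x [ 0.001 -0.99  -0.144] +y [-0.015 -0.144  0.99 ]
```

View pics/f.png

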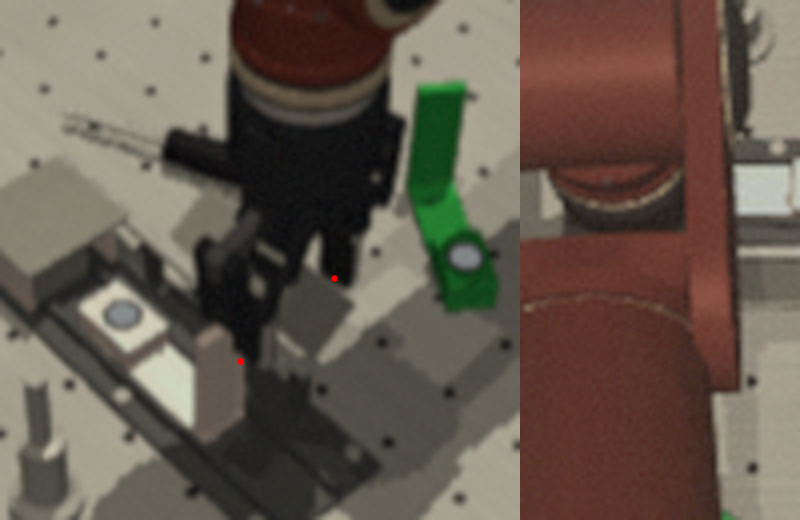

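The pusher finger hangs just behind the push plate (tip about (255,355)) and the thumb finger is over the thumb plate (about (335,278)). Next I correct the sideways error, then press down.

Call:
step_arm(
  moves=[
    [[0,-0.1,0.6],[0,-0.9,0],0.73],
    [[0,-0.1,0.6],[0,-0.9,0],0.73],
    [[0.5,-0.1,0.6],[0,-0.9,0],0.73],
    [[1.0,-0.1,0.6],[0,-0.9,0],0.73],
    [[1.5,-0.1,0.6],[0,-0.9,0],0.73],
    [[2.0,-0.1,0.6],[0,-0.9,0],0.73],
    [[2.5,-0.1,0.6],[0,-0.9,0],0.73],
    [[3.0,-0.1,0.6],[0,-0.9,0],0.73],
    [[3.2,-0.1,0.6],[0,-0.9,0],0.73],
    [[3.2,-0.1,0.6],[0,-0.9,0],0.73],
  ],
)

```text
t: 4.43
tool_pos: [0.5984, 0.0982, 0.0575]
tool_rot: [-0.076, 1.57, 0.078]
contact_force: [-2.0, 0.8, 4.2]
opening: 0.0623
```

```bash
python3 goal.py -143 7 54 8; python3 - <<'E'
from ov import *
S=cams.get_image('scene');p=np.load('pose.npy')
a=crop(S,250,190,150,130,5)
w=cams.get_image('wrist')['pixels']
cv2.imwrite('pics/g.png',a)
E
```

```text
t 4.43 db tcp [-144.     6.4   57.5] F [-2.   0.8  4.2] open 0.0623 tips 0.017
shift cm [ 0.35 -0.11  0.04] turn [ 0.3 -0.  -0.1]
per db mm: +x [-0.001 -0.99  -0.144] +y [-0.001 -0.144  0.99 ]
```

View pics/g.png

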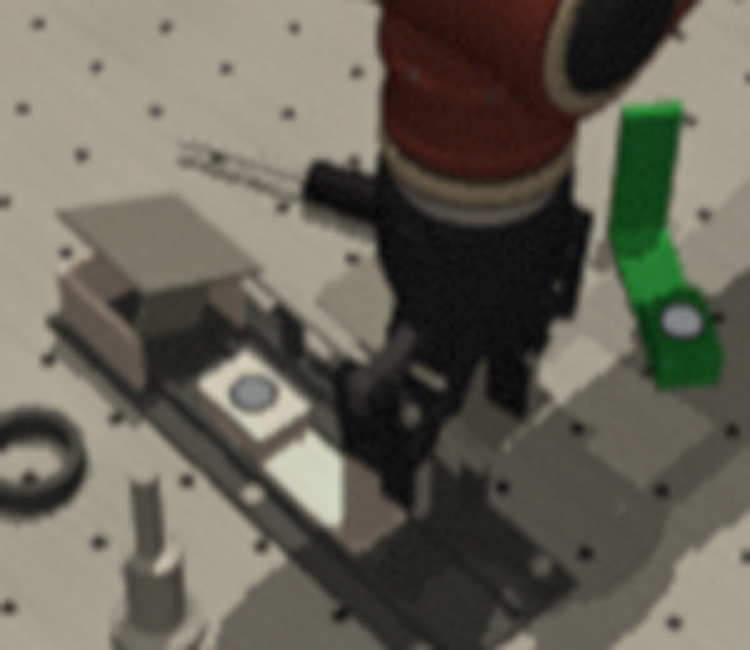

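The lid is clearly lifted (edge about (75,215)–(255,270)), with about 4 N on the tool. Press a little further toward the stop.

Call:
step_arm(
  moves=[
    [[0.1,0,0],[0,0,0],0.73],
    [[0.2,0,0],[0,0,0],0.73],
    [[0.3,0,0],[0,0,0],0.73],
    [[0.4,0,0],[0,0,0],0.73],
    [[0.4,0,0],[0,0,0],0.73],
    [[0.4,0,0],[0,0,0],0.73],
    [[0.4,0,0],[0,0,0],0.73],
    [[0.4,0,0],[0,0,0],0.73],
    [[0.4,0,0],[0,0,0],0.73],
    [[0.4,0,0],[0,0,0],0.73],
  ],
)

```text
t: 5.37
tool_pos: [0.5985, 0.0982, 0.0544]
tool_rot: [-0.076, 1.57, 0.078]
contact_force: [-3.1, -0.6, 6.0]
opening: 0.0623
```

```bash
python3 goal.py -57 7 53.5 8
```

```text
t 5.37 db tcp [-144.     6.6   54.4] F [-3.1 -0.6  6. ] open 0.0623 tips 0.017
shift cm [ 0.09 -8.61 -1.21] turn [ 0.3 -0.  -0.1]
per db mm: +x [-0.001 -0.99  -0.144] +y [-0.    -0.144  0.99 ]
```

Call:
step_arm(
  moves=[
    [[0.1,-0.3,-0.04],[0,0,0],0.73],
    [[0.1,-0.6,-0.09],[0,0,0],0.73],
    [[0.1,-0.9,-0.13],[0,0,0],0.73],
    [[0.1,-1.2,-0.17],[0,0,0],0.73],
    [[0.1,-1.5,-0.22],[0,0,0],0.73],
    [[0.1,-1.8,-0.26],[0,0,0],0.73],
    [[0.1,-2.1,-0.31],[0,0,0],0.73],
    [[0.1,-2.4,-0.35],[0,0,0],0.73],
    [[0.1,-2.7,-0.39],[0,0,0],0.73],
    [[0.1,-3.0,-0.44],[0,0,0],0.73],
  ],
)

```text
t: 6.2
tool_pos: [0.5987, 0.0694, 0.0548]
tool_rot: [-0.074, 1.565, 0.08]
contact_force: [0.1, 6.4, 5.0]
opening: 0.0627
```

```bash
python3 goal.py -57 7 53.5 8;python3 - <<'E'
from ov import *
S=cams.get_image('scene');p=np.load('pose.npy')
cv2.imwrite('pics/i.png',crop(S,250,190,150,130,5))
E
```

```text
t 6.2 db tcp [-115.2    8.1   54.8] F [0.1 6.4 5. ] open 0.0627 tips 0.017
shift cm [ 0.11 -5.75 -0.95] turn [ 0.3  0.3 -0.2]
per db mm: +x [-0.004 -0.99  -0.144] +y [ 0.004 -0.144  0.99 ]
```

View pics/i.png

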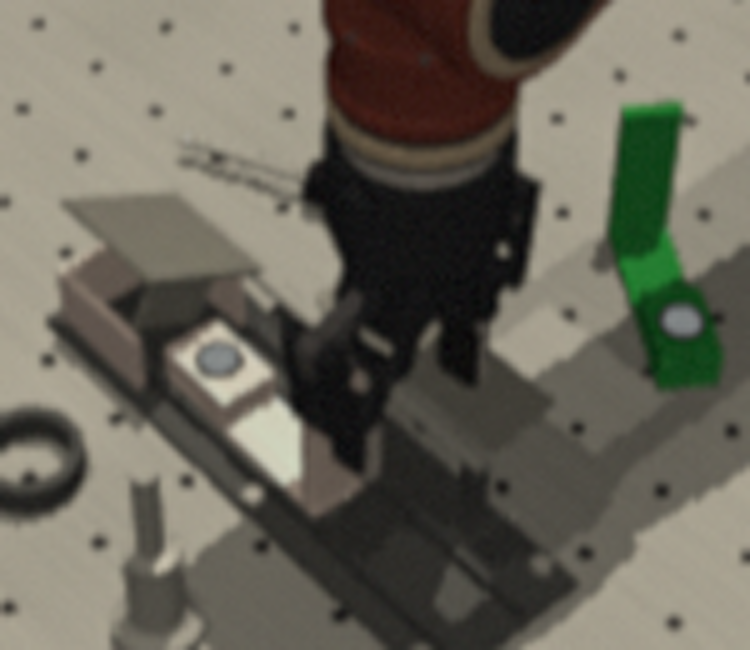

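The slide moves flat along the channel, the block (about (218,365)) is approaching the mouth, and the flap is wide open. Continue.

Call:
step_arm(
  moves=[
    [[0.15,-0.3,-0.1],[0,0.3,0],0.73],
    [[0.15,-0.6,-0.15],[0,0.3,0],0.73],
    [[0.15,-0.9,-0.2],[0,0.3,0],0.73],
    [[0.15,-1.2,-0.25],[0,0.3,0],0.73],
    [[0.15,-1.5,-0.3],[0,0.3,0],0.73],
    [[0.15,-1.8,-0.35],[0,0.3,0],0.73],
    [[0.15,-2.1,-0.4],[0,0.3,0],0.73],
    [[0.15,-2.4,-0.45],[0,0.3,0],0.73],
    [[0.15,-2.7,-0.5],[0,0.3,0],0.73],
    [[0.15,-3.0,-0.55],[0,0.3,0],0.73],
  ],
)

```text
t: 7.08
tool_pos: [0.5977, 0.0399, 0.0545]
tool_rot: [-0.072, 1.566, 0.081]
contact_force: [2.3, 6.9, 5.8]
opening: 0.0624
```

```bash
python3 goal.py -57 7 53.5 8
```

```text
t 7.08 db tcp [-85.7   8.5  54.5] F [2.3 6.9 5.8] open 0.0624 tips 0.017
shift cm [ 0.08 -2.82 -0.56] turn [ 0.2  0.2 -0.3]
per db mm: +x [-0.006 -0.99  -0.143] +y [ 0.003 -0.143  0.99 ]
```

Call:
step_arm(
  moves=[
    [[0.12,-0.3,-0.1],[0,0.2,0],0.73],
    [[0.12,-0.6,-0.15],[0,0.2,0],0.73],
    [[0.12,-0.9,-0.2],[0,0.2,0],0.73],
    [[0.12,-1.2,-0.25],[0,0.2,0],0.73],
    [[0.12,-1.5,-0.3],[0,0.2,0],0.73],
    [[0.12,-1.8,-0.35],[0,0.2,0],0.73],
    [[0.12,-2.1,-0.4],[0,0.2,0],0.73],
    [[0.12,-2.3,-0.43],[0,0.2,0],0.73],
    [[0.12,-2.5,-0.46],[0,0.2,0],0.73],
    [[0.12,-2.6,-0.48],[0,0.2,0],0.73],
  ],
)

```text
t: 7.92
tool_pos: [0.5969, 0.0149, 0.0543]
tool_rot: [-0.07, 1.566, 0.083]
contact_force: [0.5, 6.8, 5.1]
opening: 0.0622
```

```bash
python3 goal.py -57 7 53.5 8;python3 - <<'E'
from ov import *
S=cams.get_image('scene');p=np.load('pose.npy')
d=crop(S,250,190,130,110,6);draw(d,S,p[:3],4,6,np.array([250,190]),.75)
cv2.imwrite('pics/j.png',d)
E
```

```text
t 7.92 db tcp [-60.7   8.8  54.3] F [0.5 6.8 5.1] open 0.0622 tips 0.017
shift cm [ 0.08 -0.34 -0.23] turn [ 0.2  0.2 -0.5]
per db mm: +x [-0.009 -0.99  -0.143] +y [ 0.003 -0.143  0.99 ]
```

View pics/j.png

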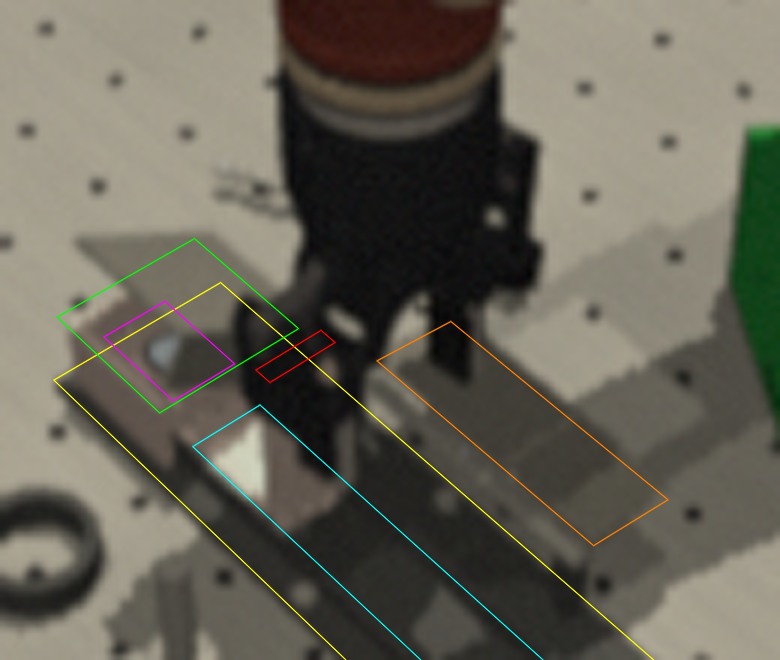

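Only a few millimetres are left: the block is inside the box and the force is still at the sliding level. Now I creep forward until the stop is felt.

Call:
step_arm(
  moves=[
    [[0.1,-0.15,-0.1],[0,0.2,0],0.73],
    [[0.1,-0.25,-0.15],[0,0.2,0],0.73],
    [[0.1,-0.35,-0.15],[0,0.2,0],0.73],
    [[0.1,-0.42,-0.17],[0,0.2,0],0.73],
    [[0.1,-0.49,-0.18],[0,0.2,0],0.73],
    [[0.1,-0.55,-0.2],[0,0.2,0],0.73],
    [[0.1,-0.6,-0.2],[0,0.2,0],0.73],
    [[0.1,-0.65,-0.2],[0,0.2,0],0.73],
    [[0.1,-0.7,-0.2],[0,0.2,0],0.73],
    [[0.1,-0.7,-0.2],[0,0.2,0],0.73],
  ],
)

```text
t: 8.8
tool_pos: [0.5973, 0.0115, 0.0554]
tool_rot: [-0.066, 1.565, 0.088]
contact_force: [-1.2, 14.9, 10.5]
opening: 0.0622
```

```bash
python3 goal.py -57 7 53.5 8
```

```text
t 8.8 db tcp [-57.3   9.4  55.4] F [-1.2 14.9 10.5] open 0.0622 tips 0.017
shift cm [ 0.19  0.   -0.24] turn [ 0.3  0.3 -0.8]
per db mm: +x [-0.015 -0.989 -0.144] +y [ 0.003 -0.144  0.99 ]
```

The stop is felt: the tool stalled at box x −57.3 (predicted home −56.6) and the push force doubled. Now I back off the plate and lift clear.

Call:
step_arm(
  moves=[
    [[0.1,0.2,0],[0,0,0],0.73],
    [[0.1,0.5,0.05],[0,0,0],0.73],
    [[0.1,0.8,0.1],[0,0,0],0.73],
    [[0.1,0.8,0.1],[0,0,0],0.73],
    [[-0.5,0.8,0.1],[0,0,0],0.73],
    [[-1.5,0.8,0.1],[0,0,0],0.73],
    [[-2.5,0.8,0.1],[0,0,0],0.73],
    [[-3.5,0.8,0.1],[0,0,0],0.73],
    [[-5.0,0.8,0.1],[0,0,0],0.73],
    [[-7,0.8,0.1],[0,0,0],0.73],
  ],
)

```text
t: 9.63
tool_pos: [0.5957, 0.0186, 0.125]
tool_rot: [-0.065, 1.569, 0.089]
contact_force: [0.9, 0.1, 0.6]
opening: 0.0626
```

Call:
step_arm(
  moves=[
    [[-3,0,0],[0,0,0],0.73],
    [[-6,1,0],[0,0,0],0.73],
    [[-9,3,-1],[0,0,0],0.73],
    [[-12,6,-3],[0,0,0],0.73],
    [[-14,9,-5],[0,0,0],0.73],
    [[-15,12,-8],[0,0,0],0.73],
    [[-15,14,-10],[0,0,0],0.73],
    [[-15,15,-12],[0,0,0],0.73],
    [[-15,15,-12],[0,0,0],0.73],
    [[-15,15,-12],[0,0,0],0.73],
  ],
)

```text
t: 10.47
tool_pos: [0.4607, 0.1543, 0.2776]
tool_rot: [-0.066, 1.567, 0.09]
contact_force: [0.8, -0.1, 0.1]
opening: 0.0627
```

```bash
python3 goal.py -57 7 53.5 8;python3 - <<'E'
from ov import *
S=cams.get_image('scene');T=cams.get_image('top');p=np.load('pose.npy')
cv2.imwrite('pics/scene9.png',S['pixels'])
c=crop(S,250,210,110,110,5);d=c.copy();draw(d,S,p[:3],4,5,np.array([250,210]))
cv2.imwrite('pics/k.png',cv2.resize(np.hstack([c,d]),(800,400),interpolation=cv2.INTER_AREA))
# change elsewhere
b=cv2.imread('pics/scene0.png');t0=cv2.imread('pics/top0.png')
for n,x,y in(('scene',b,S['pixels']),('top',t0,T['pixels'])):
    m=(cv2.absdiff(x,y).max(2)>45).astype(np.uint8);k,_,st,_=cv2.connectedComponentsWithStats(m)
    print(n,[s.tolist() for s in st[1:] if s[4]>25])
E
```

```text
t 10.47 db tcp [-193.6 -133.7  277.6] F [ 0.8 -0.1  0.1] open 0.0627 tips 0.017
shift cm [ 22.21 -15.9   11.87] turn [ 0.4  0.2 -0.9]
per db mm: +x [-0.015 -0.989 -0.146] +y [ 0.001 -0.146  0.989]
scene [[257, 0, 30, 9, 113], [412, 0, 8, 13, 57], [442, 0, 46, 21, 694], [489, 0, 34, 20, 390], [592, 0, 31, 19, 252], [419, 2, 5, 11, 27], [475, 12, 18, 45, 90], [566, 17, 47, 26, 440], [482, 31, 19, 17, 133], [496, 61, 15, 13, 52], [408, 62, 28, 65, 706], [495, 63, 91, 82, 3047], [505, 75, 28, 34, 322], [455, 95, 14, 9, 52], [443, 105, 14, 15, 80], [413, 107, 14, 33, 77], [242, 116, 214, 136, 6931], [460, 124, 16, 6, 48], [476, 170, 16, 13, 104], [344, 179, 210, 176, 9006], [283, 246, 29, 33, 311], [319, 269, 12, 9, 57], [303, 275, 28, 22, 221]]
top [[289, 202, 39, 22, 457], [283, 204, 4, 11, 41], [151, 208, 124, 272, 22949], [325, 210, 18, 14, 160], [275, 303, 342, 177, 19885], [489, 334, 16, 18, 163], [277, 343, 5, 19, 27], [294, 455, 56, 25, 448], [585, 463, 55, 17, 511]]
```

View pics/k.png

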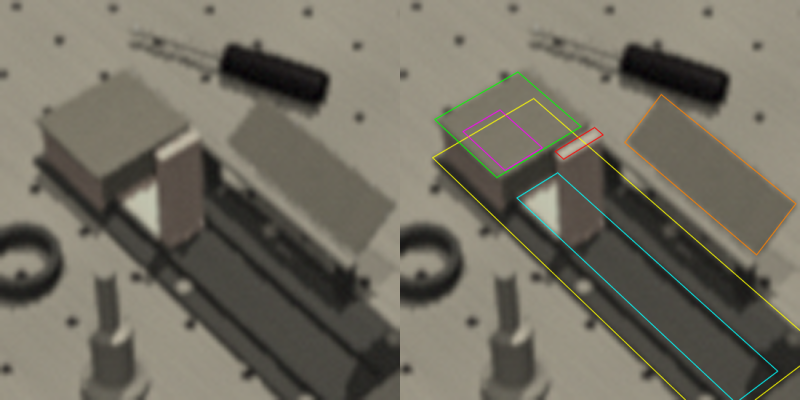

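```bash
python3 - <<'E'
from ov import *
T=cams.get_image('top');p=np.load('pose.npy');k=8
f=lambda x:cv2.resize(x,None,fx=k,fy=k,interpolation=cv2.INTER_CUBIC)
a=f(cv2.imread('pics/top0.png')[200:240,275:300]);b=f(T['pixels'][195:245,290:350])
# push-plate top in first picture: cols ~283-287, rows 202-215
t=a[2*k:16*k,7*k:13*k]
r=cv2.matchTemplate(b,t,cv2.TM_CCOEFF_NORMED);_,v,_,m=cv2.minMaxLoc(r)
du=290+m[0]/k-(275+7);dv=195+m[1]/k-(200+2)
s0=p[3]*1000
q=lambda s:proj(T,W([s-50,43,90],p[:3]))[0]
pred=q(4)-q(s0);print('score',v,'moved px',du,dv,'pred',pred,'mm/px',(4-s0)/pred[0])
E
```

```text
score 0.8916685581207275 moved px 38.0 0.125 pred [37.57670507  0.64823783] mm/px 2.18945913361359
```

```bash
python3 -c "
from station import ctrl
print(ctrl.finish_job())"
```

```text
the job is handed in; nothing more can be done
None
```

The filter slide is home in the dust box and the flap has closed behind it. I handed the job in at about 10.5 s, with the arm clear and touching nothing.

One fingertip pressed the thumb plate until the flap was about 0.74 rad open, worked out from the fingertip height, at about 6 N. The other finger then pushed the slide by its upright plate along the channel. Pushing took about 7 N.

**Fully home:**
- **Force:** the tool stalled at box x −57.3 mm, with −56.6 mm predicted for home, and the push force rose to about 15 N.
- **Camera:** in the top view the upright plate moved 38.0 px, against 37.6 px predicted for home. That is about 1 mm of difference, so it agrees.

**Flap:** the last scene picture shows the lid down, with the plate top on the home outline.

**Loose things:** in the parts of the scene I viewed at the end, the screwdriver, lens ring and post look undisturbed. I also compared the first and last pictures automatically. That comparison was dominated by the arm and its shadow, so it neither confirms nor rules out movement of the other loose items. The arm never came close to them.

No check failed. I viewed 11 pictures, one over the budget of 10.

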